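# Match the hotplate's heat selectors and switch it on

### The job

The two plates of the hotplate have to run at the same heat: with a fingertip, push the bar of the right-hand selector round from one side, through its clicks, until it points to the same step as the left-hand selector, then press the rocker switch on. Do not take the selector bar between the fingers, leave the left-hand selector as it is, and do not shove or lift the hotplate or disturb the cups, the jar and the crucible.

Things in the scene. Friction and masses are not known exactly. Their poses are not given: they have to be found in the camera images.
- hotplate: White two-place lab hotplate, 330 deep (x) by 320 wide (y) by 80 mm high, 6 kg, loose, level. Origin: centre of its underside. x points from its front (robot's side) to its back, y to its left, z up. The front 130 mm of its top is the control panel, sloping up to the back at 15 degrees, 45 to 80 mm high. Behind it two heating plates, tops 92 mm high, centres 68 mm behind the origin, 80 mm left and right.
- right_selector (a joint): Angle of the right-hand selector (the one to turn), rad, growing clockwise seen from above. Eight click positions 0.5236 apart: 0 = off, steps 1 to 7 (3.665); starts at off, 1 or 2. At 0 the bar points 105 degrees counter-clockwise of uphill (away from the robot). A click takes 0.1 to 0.15 Nm (4 to 6 N at 25 mm); past half way it jumps on by itself and stays. End stops beyond 0 and 7.
- left_selector (a joint): Angle of the left-hand selector, an equal knob with the same positions and sense. It starts at step 4, 5, 6 or 7 and gives the step to match. Its axis lies 170 mm to the left of the right one's. Black marks on the panel, 40 to 48 mm from each axis, show the eight positions; the mark for off is longer.
- right_axis (a point): Point on the panel at the axis of the right selector, 85 mm right of the rocker's middle, as high. z: outward normal of the panel, x: the way the bar points (turns with it). Knob: skirt 52 mm across, its top 9 mm above the panel; on it a bar 10 mm wide, from 16 mm behind the axis to 34 mm ahead of it, up to 28 mm above the panel. A white line on top marks its pointing end.
- left_axis (a point): The same point of the left selector, x along its bar.
- right_tip (a point): End of the right selector's bar, 34 mm from the axis, 18 mm above the panel.
- left_tip (a point): End of the left selector's bar, 34 mm from the axis, 18 mm above the panel.
- power_switch (a joint): Rocker switch, rad: 0 = off (its uphill half stands up), 0.4 = on (uphill half pressed down). Snaps over at half travel and stays; pressing takes 2 to 5 N.
- switch_centre (a point): Point on the panel under the middle of the black rocker; z: outward normal of the panel, x: straight uphill. Rocker 33 mm long (uphill) by 22 wide, tipping about its middle. The uphill half, with a small white line, is the on side: press it 11 mm uphill of the middle. Off, it rises from 7 mm above the panel to 13 mm at its end; on, it lies parallel to the panel, 7 mm above it. Frame 2.5 mm high.
- cup_left: Lidded aluminium extraction cup, 62 mm across, 52 mm high with its knob, loose on the left heating plate. Origin: centre of its underside. Not to be touched.
- cup_right: The same on the right heating plate. Not to be touched.
- jar: Brown glass jar with white cap, 60 mm across, 105 mm high, standing loose on the bench left of the hotplate. Origin: centre of its underside. Not to be touched.
- crucible: Small white porcelain crucible with lid, 46 mm across, 46 mm high, loose on the bench right of the hotplate. Origin: centre of its underside. Not to be touched.

How it is judged:
By the outcome, as a careful person would: the job done as asked, in the order asked, and still so for the second after the job is handed in, with the robot touching nothing.
It also fails if it takes over 64 s, if anything falls off the work surface, if the arm or the gripper's body presses on something with over 40 N, if the wrist force passes 120 N, or if a joint passes its speed limit or range.

### The arm

A 6-joint arm with a two-finger parallel gripper is mounted at the origin on the work surface. World frame = base frame: x ahead of the robot, y to its left, z up, the work surface at z = 0. Lengths are in m, angles in rad, forces in N, time in s.
With the tool pointing down it reaches from about 0.4 to 0.925 m from the base axis. Payload 12.5 kg.
Tool frame: the origin (TCP) lies midway between the tips of the shut fingers; the grasp point (between the pads) lies 19 mm behind it; z points along the fingers, x is the direction in which the jaws open and shut, and the axes are right-handed (so a half turn about z gives the same grasp; the last joint's range is limited). The gripper opens to 95 mm and grips with 3 to 60 N. Pads are 20 mm wide; open, the fingers measure 119 mm over their backs; the gripper's body (75 mm by 180 mm) begins 59 mm behind the grasp point.
Start: joints at [1.094, 0.491, 1.559, -0, 1.092, -0.106], TCP at [0.226, 0.583, 0.215] pointing down, gripper open.
Joint ranges: [-3.1, 3.1], [-0.84, 2.19], [0.05, 2.79], [-1.13, 4.28], [0.06, 2.93], [-2.69, 2.69]. Speed limits (rad/s): [2.22, 2.22, 2.79, 3.14, 3.14, 3.14].

### API

Orientations are given as [roll, pitch, yaw] about the fixed x, y, z axes, in that order (R = Rz(yaw) Ry(pitch) Rx(roll)).
In Python, from rig import bot gives the robot as it stands.
- The arm moves only by the shell command python3 -m pendant 'ROWS'. ROWS is JSON, one flat list of numbers, 7 for each row, row after row: the shift along the tool's x, y, z in cm, then the turn, a rotation vector about the tool's x, y, z in degrees, then the finger opening in cm, from 0 to 9.51. A call has 1 to 20 rows; each row is the pose to reach, as a shift and turn from the pose measured when the call began, along the tool's axes at that moment; what a row does not reach only later rows make up. A row lasts 1/12 s, in which the tool goes at most 41.7 mm and 7.16 degrees, less where a joint would pass 70% of its speed; a pose out of reach is approached as far as the arm can. A call with a gripper value outside its range is refused whole. The fingers move at their own pace and stop on an object; the grip force is fixed at half the most. Time passes only in rows, so rows that repeat a pose let the fingers close. It gives the time, the measured TCP pose, the force and the opening at its end, in the units of the state.
- bot.get_obs(): the state, without advancing time (a new reading comes with each control period).
- bot.get_image(name): name is "scene" or "top" or "wrist"; returns a dict with "pixels" (420x560x3 uint8, red, green, blue), "z_map" (420x560 float32, m along the optical axis (not along the pixel's ray), 0 where there is no reading), "camera_matrix" (3x3 intrinsics, pixels), "extrinsics" (4x4, takes a point from camera to world coordinates); the wrist camera has in their place "mount" (4x4, takes a point from camera to tool coordinates, whose origin is the TCP and whose axes are the tool frame's). Camera axes: x right, y up, looking along -z (the intrinsics and any distortion apply to the point x, -y, -z); pixel columns grow to the right and rows downward; lengths in m; the calibration is good to about 2 mm. A picture is of the moment at which its call begins: read the wrist's pose just before it.
- bot.finish_job(): hands the job in, once; it reports no verdict.
Trained networks look in a picture, given as the dict that the camera call returned (one of the last four; its "shot" number tells which), for a name from the list of things; names that differ only in an ending like _2 or _b are one class to them, and where a whole thing is asked for, a point or a joint stands for the part that bears it (a point fixed in the world has none). Each returns a list of dicts, best first, with "confidence" (0 to 1); they miss things now and then, are a little off and sometimes report something else, mostly with a low value. They report only what shows in the picture. A call takes as long as a camera call.
- bot.boxes_of(picture, label): "point" ([column, row] in pixels, amid what is visible of it).
- bot.masks_of(picture, label): "region" (420x560 bool, what is visible of it) and "point" ([column, row] in pixels, amid what is visible of it).
- bot.pinpoint(picture, label): "point" ([column, row] in pixels: a listed point, or the origin of a listed thing).
The state is a dict: "t": time; "joint_pos": joint angles; "dq": joint speeds; "joint_efforts": joint torques, N m; "position": TCP position; "tcp_rot": TCP orientation; "contact_force": force on the tool from outside, world axes, zero at the start; "ft_torque": the same for the moment, N m; "width": finger opening in m.
Only numpy, scipy, OpenCV 4.12 (cv2) and the standard library are available. Lean on these libraries where they do the work, as an engineer would, in place of code of your own. Each camera call takes 0.05 s, during which the arm holds its last target.

## Working session

There is one attempt and no reset: what is moved stays moved. The work goes in short steps, Python scripts to look and compute and a shell command to move; the robot and the scene stay as the last step left them, time stands still between calls to the robot, and variables do not carry over. Pictures are saved under pics/ and viewed, and the job is handed in when it is done.

```bash
mkdir -p pics; ls
cat > h.py <<'E'
import numpy as np, cv2
from rig import bot
from scipy.spatial.transform import Rotation as R
def T_tool():
    o=bot.get_obs(); T=np.eye(4); T[:3,3]=o["position"]; T[:3,:3]=R.from_euler('xyz',o["tcp_rot"]).as_matrix(); return T
def ext(p,T=None):
    return p["extrinsics"] if "extrinsics" in p and p["extrinsics"] is not None else T@p["mount"]
def ray(p,px,E):
    K=p["camera_matrix"]; d=np.array([(px[0]-K[0,2])/K[0,0],-(px[1]-K[1,2])/K[1,1],-1.])
    return E[:3,3],E[:3,:3]@d
def at_depth(p,px,E):
    c,r=int(round(px[0])),int(round(px[1])); z=p["z_map"][max(0,r-1):r+2,max(0,c-1):c+2]; z=z[z>0]
    if len(z)==0: return None
    o,d=ray(p,px,E); return o+d*np.median(z)
def save(p,n,crop=None,s=1):
    im=p["pixels"][:,:,::-1]
    if crop: a,b,c,d=crop; im=im[b:d,a:c]
    if s!=1: im=cv2.resize(im,None,fx=s,fy=s,interpolation=cv2.INTER_CUBIC)
    cv2.imwrite("pics/"+n,im)
E
python3 - <<'E'
from h import *
np.set_printoptions(precision=4,suppress=True)
o=bot.get_obs(); print({k:np.round(v,3) for k,v in o.items()})
for n in ["scene","top"]:
    p=bot.get_image(n); save(p,n+"0.png"); E=ext(p)
    print(n,p.keys(),p["camera_matrix"],E)
    for l in ["right_axis","left_axis","right_tip","left_tip","switch_centre","hotplate","cup_left","cup_right","jar","crucible"]:
        for r in bot.pinpoint(p,l)[:2]: print(l,r["confidence"],r["point"],at_depth(p,r["point"],E))
E
```

```text
pics
{'t': np.float64(0.0), 'joint_pos': array([ 1.094,  0.492,  1.559, -0.   ,  1.092, -0.106]), 'dq': array([ 0.001, -0.002,  0.002, -0.   ,  0.002,  0.002]), 'joint_efforts': array([  0.003, -61.264, -25.819,   0.069,   0.048,  -0.   ]), 'position': array([0.226, 0.582, 0.214]), 'tcp_rot': array([-3.141,  0.001,  1.2  ]), 'contact_force': array([-0.831, -0.201, -0.414]), 'ft_torque': array([-0.004,  0.044, -0.024]), 'width': np.float64(0.095)}
scene dict_keys(['pixels', 'z_map', 'camera_matrix', 'extrinsics', 'shot']) [[449.1406   0.     276.8856]
 [  0.     449.1406 212.995 ]
 [  0.       0.       1.    ]] [[ 0.1257 -0.8084  0.575   1.1545]
 [ 0.992   0.1101 -0.0622 -0.0176]
 [-0.0131  0.5782  0.8158  0.8771]
 [ 0.      0.      0.      1.    ]]
left_axis 0.72 [257.6, 200.4] [0.5508 0.0051 0.0773]
left_axis 0.18 [164.1, 257.3] [ 0.7029 -0.1872  0.1317]
right_tip 0.91 [195.5, 195.2] [ 0.5192 -0.1318  0.0798]
right_tip 0.34 [252.0, 206.7] [ 0.5722 -0.009   0.0851]
left_tip 0.56 [251.6, 204.4] [ 0.5705 -0.0094  0.0913]
left_tip 0.34 [256.8, 206.0] [0.5643 0.0018 0.075 ]
switch_centre
[... 567 characters left out ...]
98  0.0181 -0.0076  0.0318]
 [-0.0054  0.1219  0.9925  0.9955]
 [ 0.      0.      0.      1.    ]]
left_axis 0.75 [288.9, 250.6] [0.5454 0.003  0.0905]
left_axis 0.29 [306.5, 170.2] [ 0.7089 -0.0294  0.1355]
right_tip 0.93 [350.6, 261.6] [ 0.5252 -0.1314  0.0664]
left_tip 0.81 [295.3, 236.6] [ 0.5767 -0.011   0.0726]
switch_centre 0.71 [327.1, 259.7] [ 0.5283 -0.0802  0.0701]
hotplate 0.69 [333.4, 218.4] [ 0.6169 -0.0923  0.0803]
cup_left 0.72 [293.5, 239.8] [ 0.568  -0.0062  0.0962]
cup_left 0.56 [307.7, 169.5] [ 0.7102 -0.0318  0.1363]
cup_right 0.74 [380.7, 188.2] [ 0.6742 -0.1814  0.1348]
jar 0.9 [230.1, 220.4] [0.6058 0.1278 0.1038]
crucible 0.75 [434.8, 254.9] [ 0.5442 -0.3236  0.0391]
```

Run:
```python
from h import *
p=bot.get_image("top"); save(p,"top1.png",(200,120,460,320),3)
```

```text
(no output)
```

View pics/scene0.png

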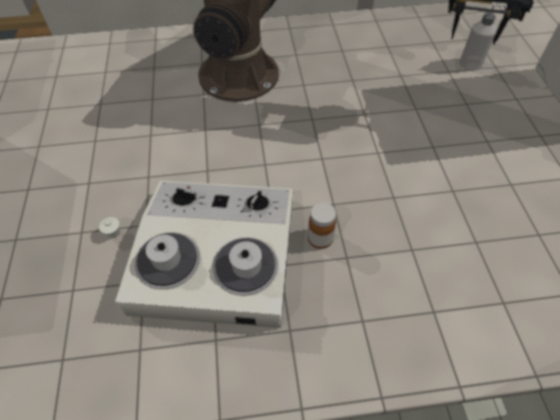

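View pics/top1.png

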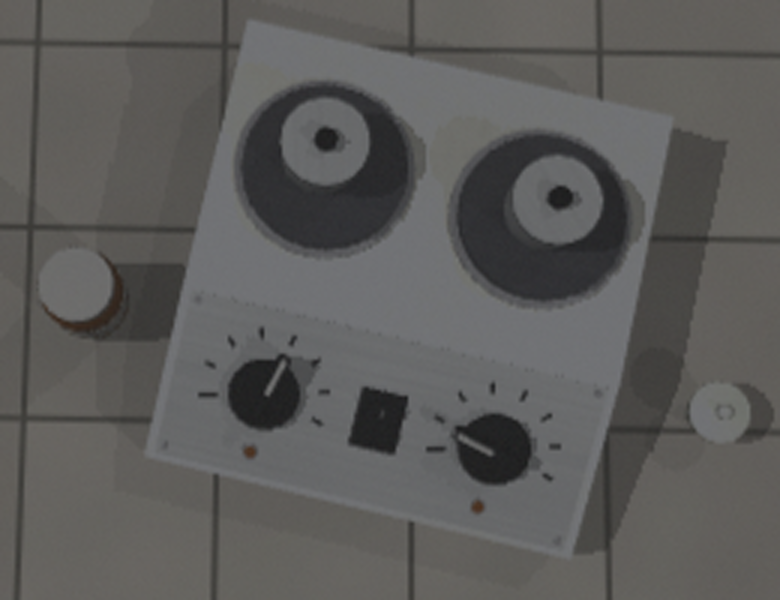

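The top view shows the left bar near its 4th mark (crop ~(293,341)) and the right bar near mark 1 (crop ~(440,418)). The hotplate is yawed by about -12°. Next I fit the panel and work out a viewing pose.

Run:
```python
from h import *
np.set_printoptions(precision=4,suppress=True)
p=bot.get_image("top"); E=ext(p)
m=bot.masks_of(p,"hotplate")
for r in m[:2]: print(r["confidence"],r["region"].sum())
reg=m[0]["region"]; K=p["camera_matrix"]
v,u=np.nonzero(reg&(p["z_map"]>0)); z=p["z_map"][v,u]
P=np.c_[(u-K[0,2])/K[0,0]*z,-(v-K[1,2])/K[1,1]*z,-z]@E[:3,:3].T+E[:3,3]
# yaw from min area rect
rect=cv2.minAreaRect((P[P[:,2]>0.03][:,:2]*1000).astype(np.float32)); print(rect)
yaw=None
a=np.deg2rad(rect[2]); 
for k in range(4):
    t=(a+k*np.pi/2+np.pi)%(2*np.pi)-np.pi
    if abs(t)<np.pi/4: yaw=t
print("yaw",np.rad2deg(yaw))
c,s=np.cos(yaw),np.sin(yaw); ctr=np.array(rect[0])/1000
L=(P[:,:2]-ctr)@np.array([[c,-s],[s,c]]) # local
print(L.min(0),L.max(0))
sel=(L[:,0]<-0.045)&(L[:,0]>-0.155)&(abs(L[:,1])<.15)
A=np.c_[L[sel],np.ones(sel.sum())]; zz=P[sel,2]
w=np.ones(len(zz),bool)
for i in range(10):
    x=np.linalg.lstsq(A[w],zz[w],rcond=None)[0]; w=abs(zz-A@x)<.002 if i>3 else abs(zz-A@x)<.006
print("plane",x,w.mean(),"slope deg",np.rad2deg(np.arctan(x[:2])),"z at -.1",x@[-.1,0,1])
sel=(L[:,0]>-0.03)&(L[:,0]<.0); print("flat z",np.median(P[sel,2]))
```

```text
0.68 821
0.67 20839
((683.2333984375, -196.58084106445312), (60.596927642822266, 75.22735595703125), 44.99311065673828)
yaw 44.99311065673829
[-0.0303 -0.0376] [0.0303 0.0376]
plane [0. 0. 0.] nan slope deg [0. 0.] z at -.1 0.0
flat z 0.13303066082914816<stdin>:25: RuntimeWarning: Mean of empty slice.
  ret = ret.dtype.type(ret / rcount)
```

```bash
cat > fit.py <<'E'
from h import *
np.set_printoptions(precision=4,suppress=True)
p=bot.get_image("top"); E=ext(p)
m=bot.masks_of(p,"hotplate")
reg=max(m,key=lambda r:r["region"].sum())["region"]; K=p["camera_matrix"]
reg=cv2.erode(reg.astype(np.uint8),np.ones((3,3)))>0
v,u=np.nonzero(reg&(p["z_map"]>0)); z=p["z_map"][v,u]
P=np.c_[(u-K[0,2])/K[0,0]*z,-(v-K[1,2])/K[1,1]*z,-z]@E[:3,:3].T+E[:3,3]
rect=cv2.minAreaRect((P[P[:,2]>0.03][:,:2]*1000).astype(np.float32)); print(rect)
a=np.deg2rad(rect[2]); 
for k in range(4):
    t=(a+k*np.pi/2+np.pi)%(2*np.pi)-np.pi
    if abs(t)<np.pi/4: yaw=t
print("yaw",np.rad2deg(yaw))
c,s=np.cos(yaw),np.sin(yaw); ctr=np.array(rect[0])/1000
L=(P[:,:2]-ctr)@np.array([[c,-s],[s,c]])
print(L.min(0),L.max(0))
sel=(L[:,0]<-0.045)&(L[:,0]>-0.155)&(abs(L[:,1])<.15)
A=np.c_[L[sel],np.ones(sel.sum())]; zz=P[sel,2]
w=np.ones(len(zz),bool)
for i in range(10):
    x=np.linalg.lstsq(A[w],zz[w],rcond=None)[0]; w=abs(zz-A@x)<(.003 if i>3 else .008)
print("plane",x,w.mean(),"slope deg",np.rad2deg(np.arctan(x[:2])),"z at -.1",x@[-.1,0,1])
sel=(L[:,0]>-0.03)&(L[:,0]<.0); print("flat z",np.median(P[sel,2]))
E
python3 fit.py
```

```text
((625.9735107421875, -99.77444458007812), (316.6520080566406, 326.5632019042969), 77.55131530761719)
yaw -12.448684692382812
[-0.1633 -0.1583] [0.1633 0.1583]
plane [ 0.2673 -0.0004  0.0897] 0.781733746130031 slope deg [14.9655 -0.0229] z at -.1 0.06295180987513169
flat z 0.07944973655613385
```

```bash
cat >> h.py <<'E'
yaw=np.deg2rad(-12.45); ctr=np.array([0.626,-0.0998]); sl=np.deg2rad(15)
up=np.array([np.cos(yaw)*np.cos(sl),np.sin(yaw)*np.cos(sl),np.sin(sl)])
left=np.array([-np.sin(yaw),np.cos(yaw),0]); nrm=np.cross(up,left)
def panel(lx,ly): # point on panel, hotplate coordinates
    return np.array([*(ctr+lx*np.array([np.cos(yaw),np.sin(yaw)])+ly*left[:2]),.0805-(-.035-lx)*np.tan(sl)-.0005])
def tool(pos,ang): # x axis at ang deg clockwise from uphill
    a=np.deg2rad(ang); x=up*np.cos(a)-left*np.sin(a); z=-nrm; T=np.eye(4)
    T[:3,:3]=np.c_[x,np.cross(z,x),z]; T[:3,3]=pos; return T
def rel(T):
    D=np.linalg.inv(T_tool())@T
    return np.round(np.r_[D[:3,3]*100,np.rad2deg(R.from_matrix(D[:3,:3]).as_rotvec())],2)
E
python3 - <<'E'
from h import *
np.set_printoptions(precision=4,suppress=True)
print(up,left,nrm)
p=bot.get_image("wrist"); print(p["mount"],p["camera_matrix"])
T=tool(panel(-.1,-.03)+.2*nrm,-75); print(T); print(rel(T))
E
```

```text
[ 0.9432 -0.2082  0.2588] [0.2156 0.9765 0.    ] [-0.2527  0.0558  0.9659]
[[ 1.     -0.0003  0.0002  0.0004]
 [-0.0003 -0.97   -0.2431 -0.0686]
 [ 0.0003  0.2431 -0.97   -0.1707]
 [ 0.      0.      0.      1.    ]] [[289.5106   0.     276.9004]
 [  0.     289.5106 209.3175]
 [  0.       0.       1.    ]]
[[ 0.4524  0.8553  0.2527  0.4713]
 [ 0.8893 -0.4539 -0.0558 -0.0964]
 [ 0.067   0.25   -0.9659  0.2558]
 [ 0.      0.      0.      1.    ]]
[-54.41  47.42  -4.11 -14.68   3.09   6.17]
```

Run:
```python
from h import *
T=tool(panel(-.105,-.02)+.12*nrm,-75); print(T[:3,3],rel(T))
```

```text
[ 0.48882944 -0.08999722  0.17715466] [-53.18  48.82   3.75 -14.68   3.09   6.17]
```

```bash
python3 -m pendant '[-18,31,0,0,0,0,0, -18,31,0,0,0,0,0, -18,31,0,0,0,0,0, -18,31,0,0,0,0,0, -18,31,0,0,0,0,0, -18,31,0,0,0,0,0, -18,31,0,0,0,0,0, -18,31,0,0,0,0,0, -53.2,48.8,3.7,-14.7,3.1,6.2,0, -53.2,48.8,3.7,-14.7,3.1,6.2,0, -53.2,48.8,3.7,-14.7,3.1,6.2,0, -53.2,48.8,3.7,-14.7,3.1,6.2,0, -53.2,48.8,3.7,-14.7,3.1,6.2,0, -53.2,48.8,3.7,-14.7,3.1,6.2,0, -53.2,48.8,3.7,-14.7,3.1,6.2,0, -53.2,48.8,3.7,-14.7,3.1,6.2,0, -53.2,48.8,3.7,-14.7,3.1,6.2,0, -53.2,48.8,3.7,-14.7,3.1,6.2,0, -53.2,48.8,3.7,-14.7,3.1,6.2,0, -53.2,48.8,3.7,-14.7,3.1,6.2,0]'
cat > look.py <<'E'
from h import *
import sys
np.set_printoptions(precision=4,suppress=True)
T=T_tool(); p=bot.get_image("wrist"); E=T@p["mount"]; save(p,sys.argv[1])
print("tool",T[:3,3])
o0=panel(-.1,0)
hs=dict(right_axis=0,left_axis=0,right_tip=.018,left_tip=.018,switch_centre=0)
for l,h in hs.items():
    for r in bot.pinpoint(p,l)[:2]:
        o,d=ray(p,r["point"],E); q0=o0+h*nrm; X=o+d*((q0-o)@nrm/(d@nrm))
        print(l,r["confidence"],r["point"],X,"up/left/n mm from panel(-.1,0):",np.array([(X-o0)@up,(X-o0)@left,(X-o0)@nrm])*1000)
E
python3 look.py w1.png; python3 -c "
from h import *
print(rel(tool(panel(-.105,-.02)+.12*nrm,-75)))"
```

```text
t: 3.07
position: [0.4884, -0.0924, 0.1774]
tcp_rot: [2.888, -0.067, 1.095]
contact_force: [-0.2, 0.4, -0.7]
width: 0.0006
tool [ 0.4884 -0.0924  0.1774]
right_axis 0.79 [219.7, 223.6] [ 0.5086 -0.1613  0.0622] up/left/n mm from panel(-.1,0): [ -1.4416 -85.3459  -0.    ]
left_axis 0.69 [380.9, 182.2] [0.5466 0.0054 0.0625] up/left/n mm from panel(-.1,0): [-0.184  85.6387  0.    ]
right_tip 0.95 [251.8, 231.2] [ 0.5221 -0.1302  0.0826] up/left/n mm from panel(-.1,0): [ 10.1145 -52.0331  18.    ]
left_tip 0.84 [386.6, 217.7] [ 0.5706 -0.0064  0.0881] up/left/n mm from panel(-.1,0): [31.481 79.223 18.   ]
switch_centre 0.88 [298.6, 203.4] [ 0.5276 -0.0782  0.0624] up/left/n mm from panel(-.1,0): [-0.7496 -0.1179 -0.    ]
[-0.1   0.06  0.08  0.02 -0.04  0.09]
```

View pics/w1.png

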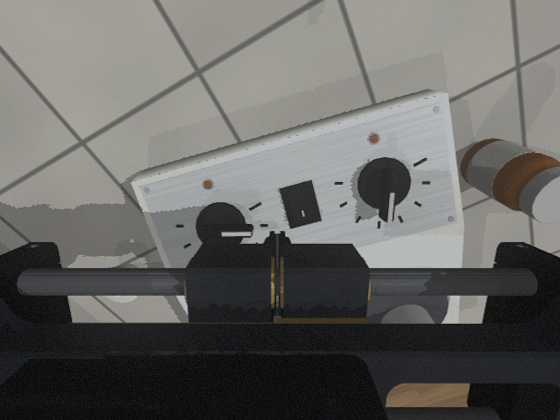

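Geometry agrees with the drawing: the axes are 85.3 and 85.6 mm from the rocker. The right bar is at about -71° (step 1 is -75°). The left bar in the picture at (391,207) lines up with the 4th mark (380,225), so step 4. Next I compute the approach behind the bar.

```bash
cat >> h.py <<'E'
AX=panel(-.1,0)-.0009*up-.0854*left
SW=panel(-.1,0)-.0008*up
def fing(phi,along,s,h):
    T=tool(AX,phi); T[:3,3]=AX+along*T[:3,0]-s*T[:3,1]+h*nrm; return T
E
python3 -c "
from h import *
print(rel(fing(-75,.024,.028,.05)),rel(fing(-75,.024,.028,.013)),fing(-75,.024,.028,.013)[:3,3])"
```

```text
[-3.91 -0.64  7.08  0.02 -0.04  0.09] [-3.91 -0.64 10.78  0.02 -0.04  0.09] [ 0.49271498 -0.12666807  0.0695151 ]
```

```bash
python3 -m pendant '[-3.9,-0.6,3,0,0,0,0, -3.9,-0.6,5,0,0,0,0, -3.9,-0.6,7,0,0,0,0, -3.9,-0.6,8,0,0,0,0, -3.9,-0.6,9,0,0,0,0, -3.9,-0.6,10,0,0,0,0, -3.9,-0.6,10.7,0,0,0,0, -3.9,-0.6,10.8,0,0,0,0, -3.9,-0.6,10.8,0,0,0,0]'
python3 look.py w2.png | head -3; python3 -c "
from h import *
print(rel(fing(-75,.024,.028,.013)))
p=bot.get_image('top'); save(p,'t2.png',(290,190,400,300),6)"
```

```text
t: 4.12
position: [0.4933, -0.1265, 0.0693]
tcp_rot: [2.888, -0.067, 1.102]
contact_force: [-0.3, 0.4, 0.6]
width: 0.0005
tool [ 0.4933 -0.1265  0.0693]
left_axis 0.75 [490.5, 220.6] [0.5476 0.0054 0.0628] up/left/n mm from panel(-.1,0): [ 0.818  85.8226  0.    ]
switch_centre 0.83 [365.7, 251.3] [ 0.5298 -0.0763  0.0628] up/left/n mm from panel(-.1,0): [1.027  2.1624 0.    ]
[-0.02 -0.06  0.02  0.07 -0.05  0.09]
```

View pics/w2.png

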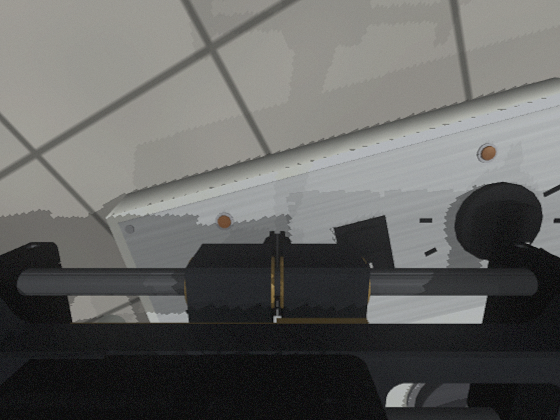

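The wrist view shows the finger down in front of the right knob, which it hides. The rocker is clear at (362,243). Now the arc table.

```bash
cat > arc.py <<'E'
from h import *
import sys
s0,s,al=map(float,sys.argv[1:4]); a=np.array([-al,s])
for d in map(float,sys.argv[4:]):
    t=np.deg2rad(d); Rm=np.array([[np.cos(t),-np.sin(t)],[np.sin(t),np.cos(t)]])
    print(d,np.round(a-Rm@a+[0,s0-s],2))
E
python3 arc.py 2.8 1.5 2.4 0 5 10 15 20 25 30 35 40 45 50
```

```text
0.0 [0.  1.3]
5.0 [0.12 1.51]
10.0 [0.22 1.74]
15.0 [0.31 1.97]
20.0 [0.37 2.21]
25.0 [0.41 2.45]
30.0 [0.43 2.7 ]
35.0 [0.43 2.95]
40.0 [0.4  3.19]
45.0 [0.36 3.44]
50.0 [0.29 3.67]
```

View pics/t2.png

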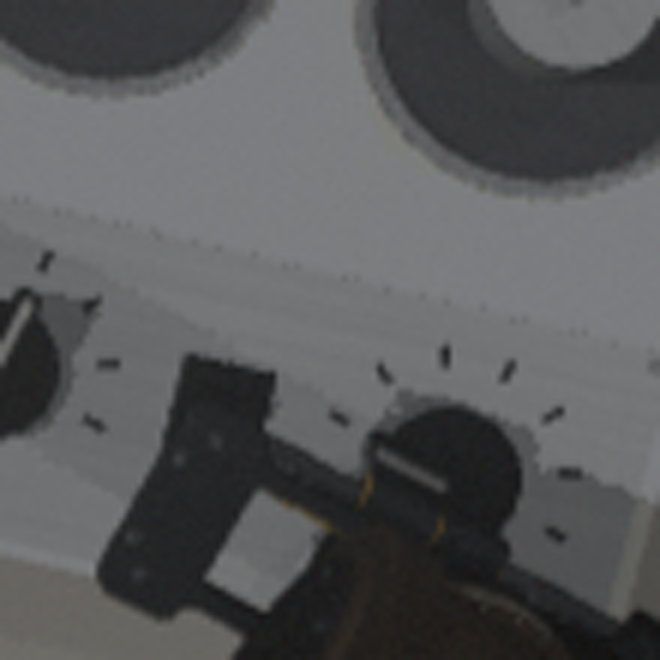

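The top view shows the bar at step 1, line (375,450)–(445,487), with the finger in front of it. Now I push the first part of the arc.

```bash
python3 -m pendant '[0,0.5,0,0,0,0,0, 0,0.9,0,0,0,0,0, 0,1.3,0,0,0,0,0, 0.1,1.5,0,0,0,5,0, 0.2,1.7,0,0,0,10,0, 0.3,2,0,0,0,15,0, 0.4,2.2,0,0,0,20,0, 0.4,2.2,0,0,0,20,0]'
python3 -c "
from h import *
print(rel(fing(-55,.024,.015,.013)))
p=bot.get_image('top'); save(p,'t3.png',(290,190,400,300),6)"
```

```text
t: 5.13
position: [0.5146, -0.1335, 0.0758]
tcp_rot: [2.924, -0.151, 0.757]
contact_force: [0.7, 0.2, -1.0]
width: 0.0007
[-0.1  -0.1   0.02  0.08 -0.08 -0.13]
```

View pics/t3.png

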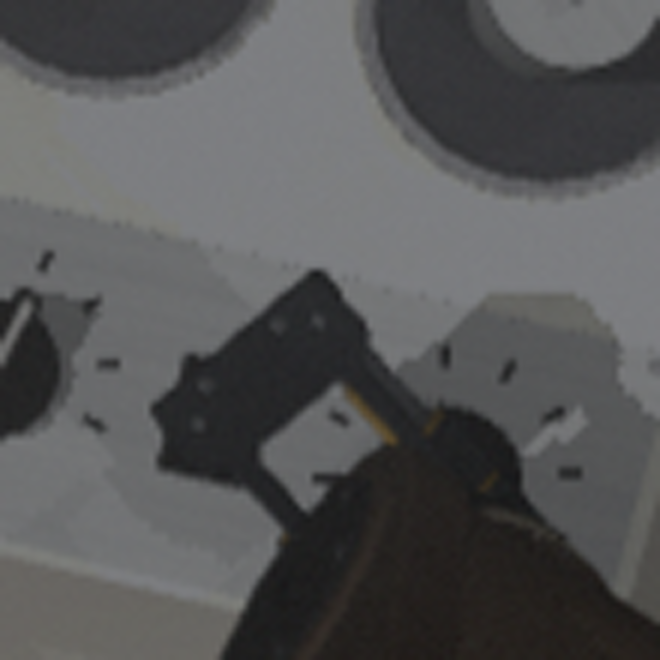

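The bar is now hidden under the gripper and the force is low, which fits having snapped past. I continue to φ≈-25°.

```bash
python3 arc.py 1.6 1.5 2.4 6 12 18 24 30; python3 -c "
from h import *
p=bot.get_image('scene'); save(p,'s3.png',(150,160,290,240),5)
for r in bot.pinpoint(p,'right_tip')[:2]: print(r)"
```

```text
6.0 [0.14 0.36]
12.0 [0.26 0.63]
18.0 [0.35 0.92]
24.0 [0.4  1.21]
30.0 [0.43 1.5 ]
{'point': [188.4, 198.9], 'confidence': 0.58}
{'point': [180.7, 200.2], 'confidence': 0.41}
```

View pics/s3.png

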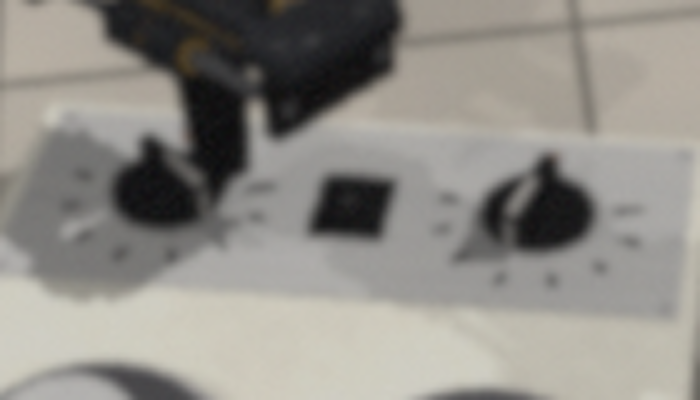

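The scene view shows the right bar moved ahead of the finger, pointing to crop (210,205), about step 2. Continuing.

```bash
python3 -m pendant '[0.15,0.35,0,0,0,6,0, 0.25,0.65,0,0,0,12,0, 0.35,0.9,0,0,0,18,0, 0.4,1.2,0,0,0,24,0, 0.45,1.5,0,0,0,30,0, 0.45,1.5,0,0,0,30,0]'
python3 -c "
from h import *
print(rel(fing(-25,.024,.015,.013)))
p=bot.get_image('scene'); save(p,'s4.png',(150,160,290,240),5)"; python3 arc.py 1.6 1.5 2.4 6 12 18 24 28 30 32
```

```text
t: 5.78
position: [0.5271, -0.1413, 0.0795]
tcp_rot: [3.028, -0.238, 0.234]
contact_force: [-0.6, 0.7, 0.3]
width: 0.0007
[-0.16 -0.09  0.01  0.   -0.08  0.1 ]
6.0 [0.14 0.36]
12.0 [0.26 0.63]
18.0 [0.35 0.92]
24.0 [0.4  1.21]
28.0 [0.42 1.4 ]
30.0 [0.43 1.5 ]
32.0 [0.43 1.6 ]
```

View pics/s4.png

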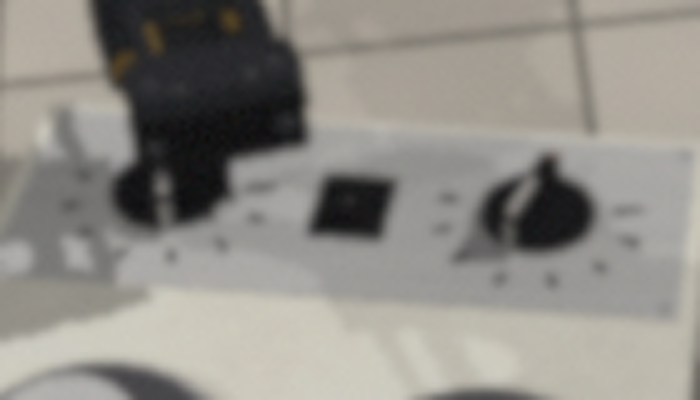

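The right bar now points at mark 3 (crop (170,255)). Last click: to φ≈+6°.

```bash
python3 -m pendant '[0.1,0.35,0,0,0,6,0, 0.2,0.65,0,0,0,12,0, 0.25,0.9,0,0,0,18,0, 0.3,1.2,0,0,0,24,0, 0.3,1.4,0,0,0,28,0, 0.3,1.5,0,0,0,31,0, 0.3,1.5,0,0,0,31,0]'
python3 -c "
from h import *
print(rel(fing(5,.024,.015,.013)))
p=bot.get_image('scene'); save(p,'s5.png',(150,160,290,240),5)"
```

```text
t: 6.42
position: [0.5328, -0.1548, 0.0817]
tcp_rot: [-3.115, -0.261, -0.315]
contact_force: [1.9, 5.4, 0.6]
width: 0.0005
[-0.09 -0.12  0.01 -0.05 -0.05 -0.42]
```

View pics/s5.png

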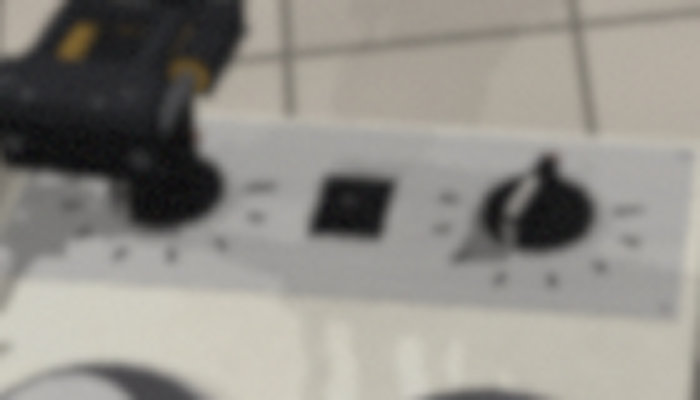

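Force is 5.4 N along the push direction, so the bar is still against the finger near the half-way point. I nudge it slightly further.

```bash
python3 -m pendant '[0,0.1,0,0,0,1,0, 0,0.15,0,0,0,2,0, 0,0.15,0,0,0,2,0]'
python3 -c "
from h import *
print(rel(fing(7,.024,.015,.013)))"
```

```text
t: 6.72
position: [0.5326, -0.1562, 0.0818]
tcp_rot: [-3.108, -0.261, -0.346]
contact_force: [2.7, 2.4, 0.6]
width: 0.0003
[-0.07 -0.17  0.02 -0.04 -0.09 -0.1 ]
```

```bash
python3 -m pendant '[0,0.1,0,0,0,0,0, 0,0.15,0,0,0,1,0, 0,0.15,0,0,0,1,0]'
python3 -c "
from h import *
print(rel(fing(8,.024,.015,.013)))
p=bot.get_image('scene'); save(p,'s6.png',(150,160,290,240),5)
p=bot.get_image('top'); save(p,'t6.png',(290,190,400,300),6)"
```

```text
t: 6.97
position: [0.532, -0.1578, 0.0818]
tcp_rot: [-3.103, -0.261, -0.364]
contact_force: [1.2, 0.3, 0.5]
width: 0.0007
[-0.05 -0.3   0.02 -0.03 -0.1  -0.11]
```

View pics/s6.png

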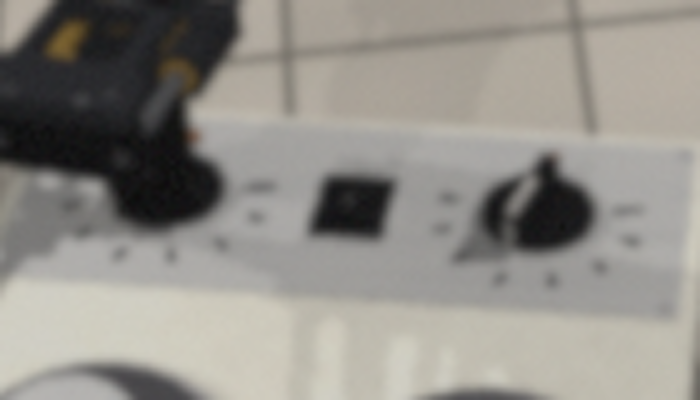

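View pics/t6.png

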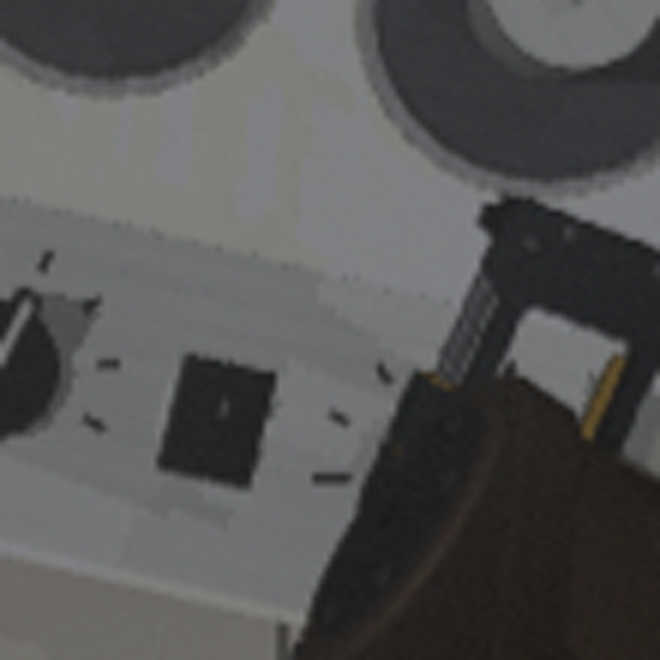

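The force fell to about 1 N, so the knob seems to have snapped on. I back the finger off, lift, and move above the rocker to check.

```bash
python3 -c "
from h import *
T=tool(SW+.011*up+.12*nrm,0);print(rel(T))"
python3 -m pendant '[0,-0.7,0,0,0,0,0, 0,-1.5,0,0,0,0,0, 0,-1.5,-2,0,0,0,0, 0,-1.5,-5,0,0,0,0, 0,-1.5,-8,0,0,0,0, 0,-1.5,-10.7,0,0,0,0, 0,-4,-10.7,0,0,-4,0, 0,-7,-10.7,0,0,-7,0, 0,-7,-10.7,0,0,-7,0]'
python3 -c "
from h import *
T=tool(SW+.011*up+.12*nrm,0);print(rel(T))
p=bot.get_image('top'); save(p,'t7.png',(260,190,400,300),5)"
python3 look.py w7.png
```

```text
[ -2.51  -7.41 -10.69  -0.03  -0.07  -8.06]
t: 7.82
position: [0.5296, -0.0831, 0.1885]
tcp_rot: [-3.137, -0.264, -0.231]
contact_force: [0.2, -0.1, 0.1]
width: 0.0003
[-2.47 -0.41  0.09 -0.06 -0.15 -0.78]
tool [ 0.5291 -0.0842  0.1879]
right_axis 0.59 [240.8, 110.7] [0.5483 0.007  0.0629] up/left/n mm from panel(-.1,0): [ 1.1482 87.5649 -0.    ]
left_axis 0.77 [239.0, 112.8] [0.5462 0.0056 0.0624] up/left/n mm from panel(-.1,0): [-0.6613 85.6813 -0.    ]
left_tip 0.62 [277.0, 119.5] [ 0.5742 -0.0085  0.0892] up/left/n mm from panel(-.1,0): [35.5871 77.9962 18.    ]
switch_centre 0.59 [245.6, 199.6] [ 0.5305 -0.078   0.0631] up/left/n mm from panel(-.1,0): [ 2.1615  0.664  -0.    ]
```

View pics/w7.png

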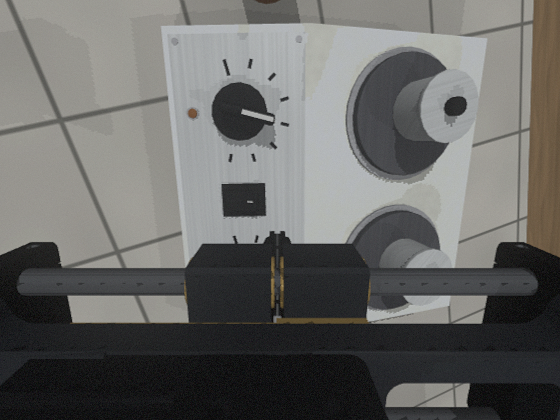

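View pics/t7.png

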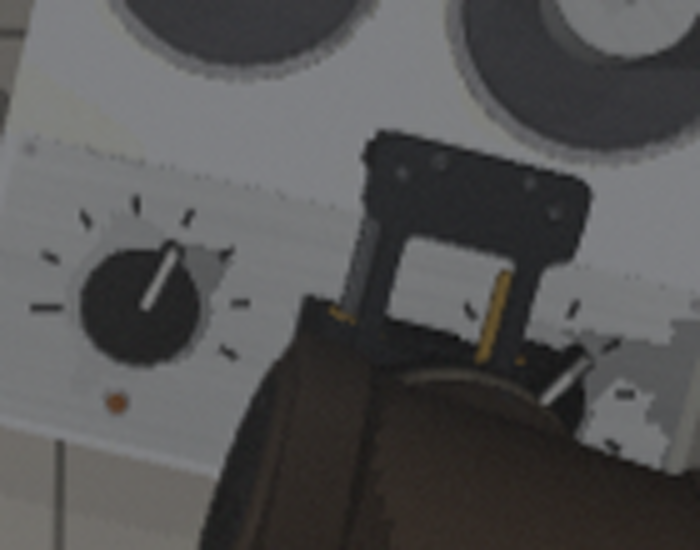

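In the top view the right bar looks about 43° clockwise of image-up (545,400)→(590,352), which doesn't cleanly match step 4. I need an unobstructed view before pressing.

```bash
python3 -c "
from h import *
p=bot.get_image('scene'); save(p,'s7.png',(150,160,290,240),5)"
python3 -m pendant '[0,-4,-3,0,0,0,0, 0,-8,-3,0,0,0,0, 0,-12,-3,0,0,0,0, 0,-12,-3,0,0,0,0]'
python3 -c "
from h import *
p=bot.get_image('top'); save(p,'t8.png',(260,190,400,300),5)
print(bot.pinpoint(p,'right_tip'),bot.pinpoint(p,'right_axis'),bot.pinpoint(p,'left_tip'))"
```

```text
t: 8.55
position: [0.5501, 0.0358, 0.2176]
tcp_rot: [-3.135, -0.264, -0.236]
contact_force: [-0.8, 0.1, -0.2]
width: 0.0006
[{'point': [379.3, 258.2], 'confidence': 0.71}] [{'point': [362.8, 272.3], 'confidence': 0.78}, {'point': [294.0, 238.7], 'confidence': 0.33}] [{'point': [293.2, 238.9], 'confidence': 0.64}]
```

View pics/s7.png

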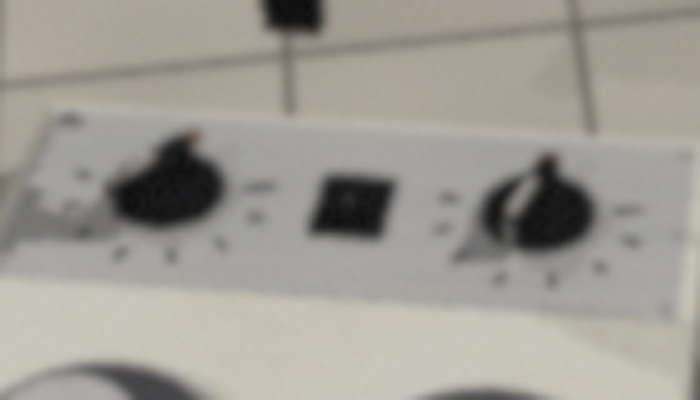

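View pics/t8.png

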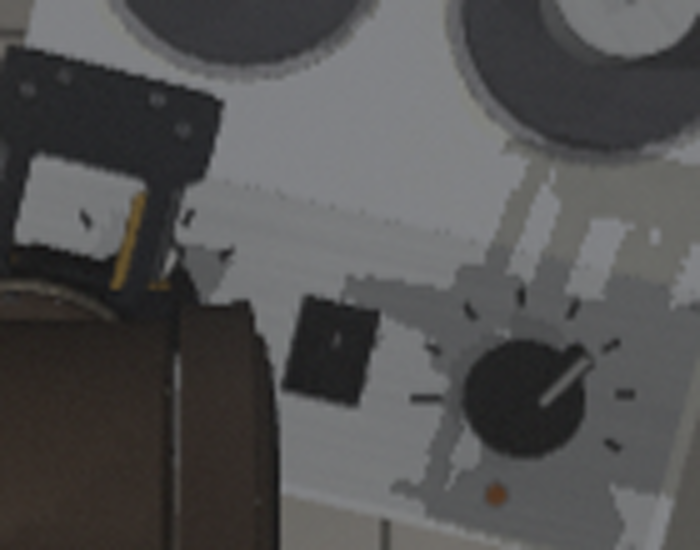

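The right bar in this view points between marks 4 (573,308) and 5 (610,345), roughly 44° against 30° and 60°. I measure both lines numerically.

```bash
cat > ang.py <<'E'
from h import *
import sys
def line(p,E,side,n=None):
    # rectify the panel (bar-top plane) seen around the selector: 0.25 mm/px, 80 mm square
    c=panel(-.1,0)-.0009*up+side*.0854*left+.028*nrm; K=p["camera_matrix"]
    def proj(X):
        q=E[:3,:3].T@(X-E[:3,3]); return [K[0,0]*q[0]/-q[2]+K[0,2],K[1,1]*-q[1]/-q[2]+K[1,2]]
    src=np.float32([proj(c+a*up*.05+b*left*.05) for a,b in [(1,1),(1,-1),(-1,-1),(-1,1)]])
    M=cv2.getPerspectiveTransform(src,np.float32([[0,0],[400,0],[400,400],[0,400]]))
    im=cv2.warpPerspective(p["pixels"],M,(400,400),flags=cv2.INTER_CUBIC)
    if n: cv2.imwrite("pics/"+n,im[:,:,::-1])
    g=cv2.cvtColor(im,cv2.COLOR_RGB2GRAY).astype(float)
    yy,xx=np.mgrid[:400,:400]; disc=(np.hypot(xx-200,yy-200)<30*4)
    th=g[np.hypot(xx-200,yy-200)<18*4]; t=(np.percentile(th,10)+np.percentile(th,99.5))/2
    b=((g>t)&disc).astype(np.uint8); k,lab,st,ce=cv2.connectedComponentsWithStats(b)
    for i in range(1,k):
        if st[i,4]<100: continue
        m=lab==i; P=np.c_[xx[m],yy[m]].astype(float); mu=P.mean(0); u,s,vt=np.linalg.svd(P-mu,full_matrices=False); d=vt[0]
        if d@(mu-200)<0: d=-d
        print(side,"area",st[i,4],"mean mm (right,up)",(mu-200)/4*[1,-1],"elong",s[0]/s[1],"ang cw from uphill",np.rad2deg(np.arctan2(d[0],-d[1])))
E
python3 - <<'E'
from ang import *
p=bot.get_image("top"); line(p,ext(p),-1,"r8.png")
a=cv2.imread("pics/r8.png")
E
python3 -m pendant '[0,0,-3,0,0,0,0, -4,4,-6,0,0,0,0, -8,8,-6,0,0,0,0, -8,10,-6,0,0,0,0, -8,10,-6,0,0,0,0]'
python3 - <<'E'
from ang import *
p=bot.get_image("top"); save(p,"t9.png")
line(p,ext(p),1,"l9.png")
T=T_tool();p=bot.get_image("wrist"); save(p,"w9.png")
E
```

```text
-1 area 1714 mean mm (right,up) [ 8.34582847 16.5544049 ] elong 5.1873597966400515 ang cw from uphill 30.371267458495854
-1 area 14299 mean mm (right,up) [  8.87964193 -11.64427582] elong 1.9257955143186205 ang cw from uphill 53.71451570958001
t: 9.22
position: [0.4311, -0.0479, 0.2532]
tcp_rot: [-3.137, -0.261, -0.242]
contact_force: [0.4, 0.5, 1.0]
width: 0.0008
1 area 1563 mean mm (right,up) [ 4.54222649 17.49216251] elong 5.83281390954743 ang cw from uphill 14.424377865607397
1 area 12395 mean mm (right,up) [ -0.3334409  -14.26004437] elong 1.6874033530882837 ang cw from uphill -88.77062430461399
```

View pics/r8.png

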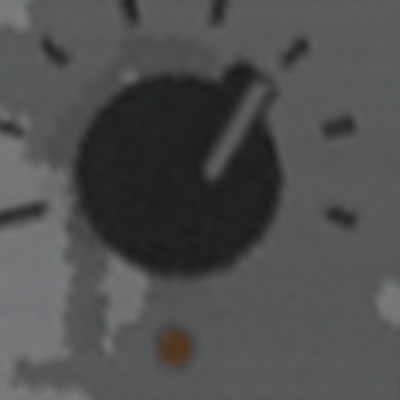

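View pics/w9.png

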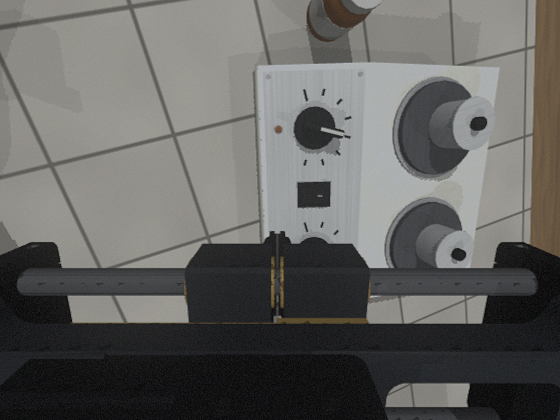

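```bash
python3 -m pendant '[0,-6,-2,0,0,0,0, 0,-10,-2,0,0,0,0, 0,-10,-2,0,0,0,0]'
python3 - <<'E'
from ang import *
p=bot.get_image("top"); save(p,"t10.png",(260,190,400,300),5)
line(p,ext(p),-1,"r10.png")
p=bot.get_image("scene"); line(p,ext(p),-1,"rs10.png"); line(p,ext(p),1)
E
```

```text
t: 9.57
position: [0.4541, 0.0529, 0.2746]
tcp_rot: [-3.135, -0.265, -0.247]
contact_force: [-0.8, -0.9, 0.2]
width: 0.0006
-1 area 1512 mean mm (right,up) [ 7.68667328 15.49371693] elong 5.375785440419014 ang cw from uphill 29.994630400163757
-1 area 13593 mean mm (right,up) [  8.62947841 -12.40465681] elong 1.9495536969905622 ang cw from uphill 55.40336961844764
-1 area 32917 mean mm (right,up) [ 3.03395662 -4.84656105] elong 1.3330872933598679 ang cw from uphill 62.97430476511935
1 area 32683 mean mm (right,up) [ 1.16176606 -5.60354007] elong 1.2998803147585705 ang cw from uphill 78.67671598506051
```

View pics/t10.png

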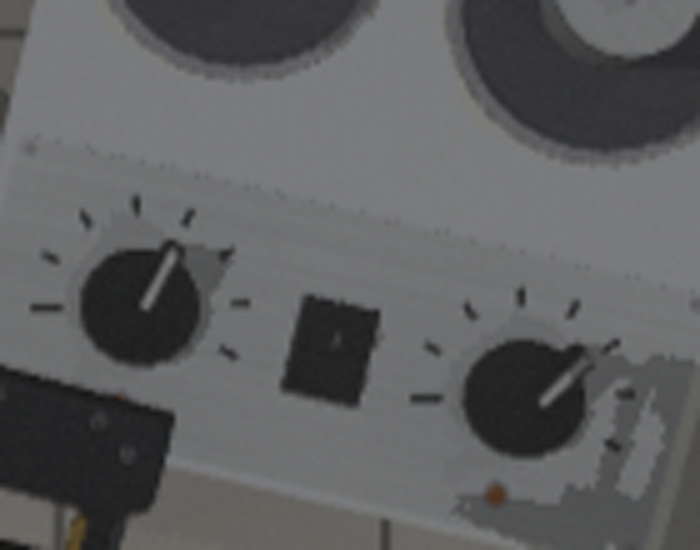

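View pics/rs10.png

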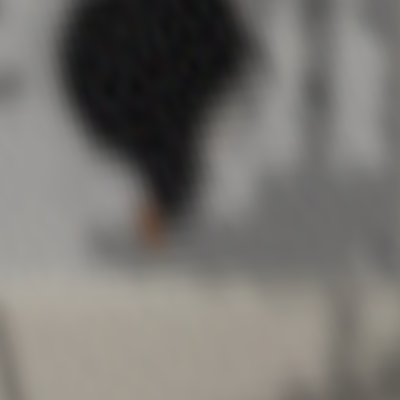

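Both top views agree: the left bar is at +14.4° (step 4 = +15°) and the right bar is at +30°. So it is balanced on the ridge between 4 and 5. The falling force (5.4 → 3.6 → 1.2 N) fits that: it had already clicked to 4 and I pushed it half-way on. I'll nudge it back from the other side, just enough for it to drop into 4.

```bash
python3 -c "
from h import *
print(T_tool()[:3,3]);
for s,h in [(-.028,.12),(-.028,.013),(-.0125,.013)]: 
  T=fing(30,.024,s,h);print(T[:3,3],rel(T))"
```

```text
[0.45377865 0.052759   0.27381885]
[ 0.4773481  -0.19155897  0.18001745] [ 5.420e+00  2.322e+01  1.104e+01  2.000e-02 -1.000e-01  2.863e+01]
[ 0.50439051 -0.19752937  0.07666339] [ 5.410e+00  2.321e+01  2.174e+01  2.000e-02 -1.000e-01  2.863e+01]
[ 0.51459431 -0.18603551  0.07866923] [ 6.150e+00  2.185e+01  2.174e+01  2.000e-02 -1.000e-01  2.863e+01]
```

```bash
python3 -m pendant '[1.5,4,5,0,0,5,0, 3,8,8,0,0,10,0, 4.5,12,9,0,0,15,0, 5.4,16,10,0,0,20,0, 5.4,20,11,0,0,25,0, 5.4,23.2,11,0,0,28.6,0, 5.4,23.2,11,0,0,28.6,0, 5.4,23.2,14,0,0,28.6,0, 5.4,23.2,17,0,0,28.6,0, 5.4,23.2,19.5,0,0,28.6,0, 5.4,23.2,21.2,0,0,28.6,0, 5.4,23.2,21.7,0,0,28.6,0, 5.4,23.2,21.7,0,0,28.6,0]'
python3 -c "
from h import *
print(rel(fing(30,.024,-.0125,.013)))
p=bot.get_image('scene'); save(p,'s11.png',(150,160,290,240),5)"
```

```text
t: 10.75
position: [0.5038, -0.1979, 0.0757]
tcp_rot: [-3.009, -0.225, -0.756]
contact_force: [0.3, 0.8, -0.6]
width: 0.0005
[ 0.04 -1.63 -0.09  0.04  0.04 -0.03]
```

View pics/s11.png

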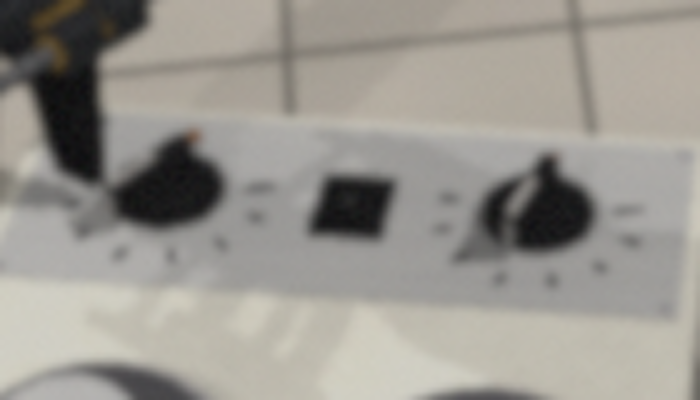

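The finger is beside the bar on its right, and the rest is untouched. I advance in small steps.

```bash
python3 -m pendant '[0,-0.5,0,0,0,0,0, 0,-0.9,0,0,0,0,0, 0,-1.1,0,0,0,0,0, 0,-1.1,0,0,0,0,0]'
python3 -c "
from h import *
p=bot.get_image('scene'); save(p,'s12.png',(150,160,290,240),5)"
python3 -m pendant '[0,-0.1,0,0,0,0,0, 0,-0.2,0,0,0,0,0, 0,-0.2,0,0,0,0,0]'
python3 -c "
from h import *
p=bot.get_image('scene'); save(p,'s13.png',(150,160,290,240),5)
print(rel(fing(30,.024,-.0125,.013)))
a=cv2.imread('pics/s12.png')[60:320,:350];b=cv2.imread('pics/s13.png')[60:320,:350]; cv2.imwrite('pics/c12.png',np.hstack([a,b]))"
```

```text
t: 11.13
position: [0.5118, -0.1893, 0.0792]
tcp_rot: [-3.008, -0.228, -0.756]
contact_force: [-0.3, -0.1, 0.4]
width: 0.0003
t: 11.43
position: [0.5131, -0.1878, 0.0794]
tcp_rot: [-3.008, -0.228, -0.755]
contact_force: [0.1, -0.4, -0.4]
width: 0.0005
[-0.02 -0.23  0.09 -0.02 -0.12  0.04]
```

View pics/c12.png

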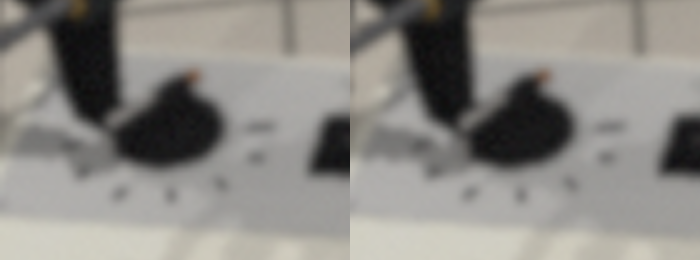

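No contact yet. I continue in steps of 1–2 mm.

```bash
python3 -m pendant '[0,-0.1,0,0,0,0,0, 0,-0.2,0,0,0,0,0, 0,-0.2,0,0,0,0,0]'
python3 -m pendant '[0,-0.1,0,0,0,0,0, 0,-0.1,0,0,0,0,0]'
python3 -c "
from h import *
p=bot.get_image('scene'); save(p,'s14.png',(150,160,290,240),5)
print(rel(fing(30,.024,-.0125,.013)))"
```

```text
t: 11.73
position: [0.5144, -0.1863, 0.0795]
tcp_rot: [-3.008, -0.228, -0.755]
contact_force: [-0.5, -0.9, -0.1]
width: 0.0007
t: 11.9
position: [0.5151, -0.1855, 0.0797]
tcp_rot: [-3.008, -0.228, -0.755]
contact_force: [1.3, -0.2, -0.6]
width: 0.0006
[-0.02  0.08  0.09 -0.02 -0.11  0.05]
```

View pics/s14.png

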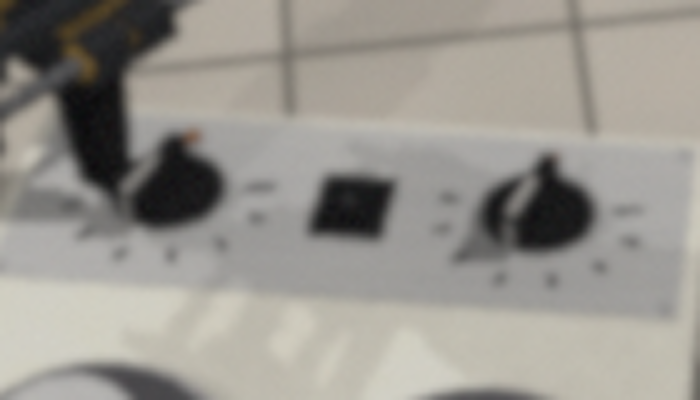

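The bar seems to have moved a little. I back off and lift to check with the top camera.

```bash
python3 -m pendant '[0,0.8,0,0,0,0,0, 0,1.5,0,0,0,0,0, 0,1.5,-3,0,0,0,0, 0,1.5,-6,0,0,0,0, 0,5,-6,0,0,0,0, 0,8,-6,0,0,0,0, 0,8,-6,0,0,0,0]'
python3 - <<'E'
from ang import *
p=bot.get_image("top"); save(p,"t15.png",(260,190,400,300),5)
line(p,ext(p),-1,"r15.png"); line(p,ext(p),1)
E
```

```text
t: 12.53
position: [0.4452, -0.2437, 0.1273]
tcp_rot: [-3.009, -0.229, -0.757]
contact_force: [0.3, 0.4, -0.4]
width: 0.0001
-1 area 1581 mean mm (right,up) [ 3.6714105  17.87760911] elong 5.610022846995656 ang cw from uphill 14.582500881782599
-1 area 14226 mean mm (right,up) [  8.59609166 -11.3493779 ] elong 1.817607159227015 ang cw from uphill -128.2836275111602
1 area 1558 mean mm (right,up) [ 4.51716945 17.4682285 ] elong 5.838581636852996 ang cw from uphill 14.44201259538944
1 area 12372 mean mm (right,up) [ -1.18509538 -14.51632719] elong 1.711256905759121 ang cw from uphill 95.05589450026928
```

View pics/t15.png

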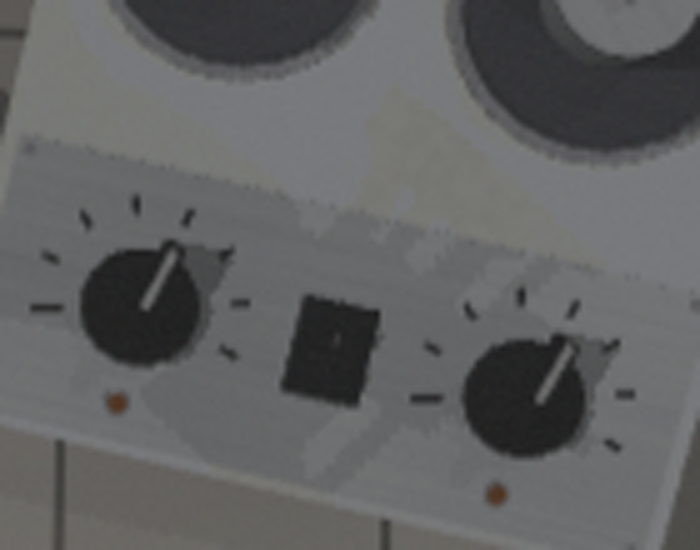

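Both bars now read the same: right 14.6°, left 14.4°, and both line up with mark 4. The robot was off the knob when I measured. Now the rocker.

```bash
python3 -c "
from h import *
for h in (.06,.016,.008):
  T=tool(SW+.013*up+h*nrm,0);print(T[:3,3],rel(T))"
```

```text
[ 0.52469476 -0.0774339   0.12369644] [ -5.61 -17.38   1.39   0.06  -0.12 -30.13]
[ 0.53581501 -0.07988902  0.08119571] [ -5.62 -17.39   5.79   0.06  -0.12 -30.13]
[ 0.53783687 -0.08033541  0.0734683 ] [ -5.62 -17.39   6.59   0.06  -0.12 -30.13]
```

```bash
python3 -m pendant '[-1,-4,0,0,0,-6,0, -2.5,-8,0,0,0,-12,0, -4,-12,0,0,0,-18,0, -5,-15,0.5,0,0,-24,0, -5.6,-17.4,1,0,0,-30,0, -5.6,-17.4,2,0,0,-30,0, -5.6,-17.4,3.5,0,0,-30,0, -5.6,-17.4,5,0,0,-30,0, -5.6,-17.4,5,0,0,-30,0]'
python3 -c "
from h import *
print(rel(tool(SW+.013*up+.013*nrm,0)),rel(tool(SW+.013*up+.008*nrm,0)))
p=bot.get_image('scene'); save(p,'s16.png',(150,160,290,240),5)"
```

```text
t: 13.33
position: [0.5337, -0.0788, 0.0866]
tcp_rot: [3.141, -0.26, -0.22]
contact_force: [0.1, -0.7, -0.3]
width: 0.0005
[ 0.08  0.06  0.88  0.06  0.09 -0.14] [ 0.08  0.06  1.38  0.06  0.09 -0.14]
```

View pics/s16.png

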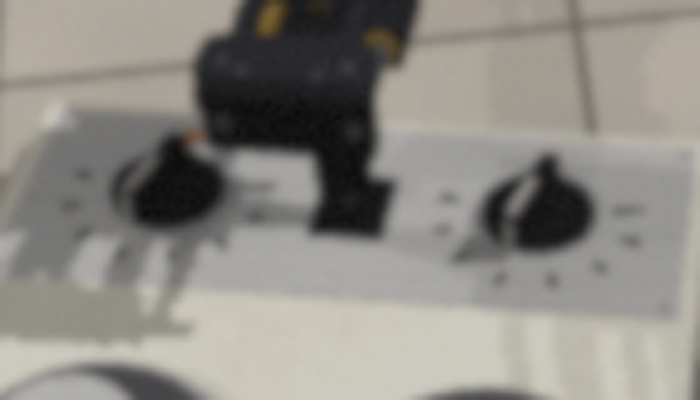

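The finger is over the rocker and both knobs are unchanged. Pressing down in steps.

```bash
python3 -m pendant '[0.1,0,0.4,0,0,0,0, 0.1,0,0.8,0,0,0,0, 0.1,0,1,0,0,0,0, 0.1,0,1,0,0,0,0]'
python3 -m pendant '[0,0,0.2,0,0,0,0, 0,0,0.3,0,0,0,0, 0,0,0.3,0,0,0,0]'
python3 -c "
from h import *
print(rel(tool(SW+.013*up+.008*nrm,0)))"
```

```text
t: 13.72
position: [0.5374, -0.08, 0.0784]
tcp_rot: [3.141, -0.262, -0.221]
contact_force: [-0.8, -0.1, 1.6]
width: 0.0004
t: 13.97
position: [0.538, -0.0801, 0.0755]
tcp_rot: [3.141, -0.261, -0.221]
contact_force: [-0.1, 0.3, 0.3]
width: 0.0004
[-0.06  0.02  0.19  0.08  0.03 -0.19]
```

```bash
python3 -m pendant '[0,0,0.1,0,0,0,0, 0,0,0.2,0,0,0,0, 0,0,0.2,0,0,0,0]'
python3 -m pendant '[0,0,0.1,0,0,0,0, 0,0,0.1,0,0,0,0]'
python3 -m pendant '[0,0,-1,0,0,0,0, 0,0,-4,0,0,0,0, 0,0,-6,0,0,0,0, -3,0,-8,0,0,0,0, -7,0,-9,0,0,0,0, -10,0,-9,0,0,0,0, -10,0,-9,0,0,0,0]'
cat > chk.py <<'E'
from ang import *
p=bot.get_image("top"); save(p,"t17.png",(260,190,400,300),5)
line(p,ext(p),-1); line(p,ext(p),1)
p=bot.get_image("scene"); save(p,"s17.png",(150,160,290,240),5)
p=bot.get_image("wrist"); save(p,"w17.png")
E
python3 chk.py
```

```text
t: 14.22
position: [0.5383, -0.0802, 0.0732]
tcp_rot: [3.141, -0.261, -0.221]
contact_force: [-0.7, 0.0, -0.1]
width: 0.0009
t: 14.38
position: [0.5384, -0.0802, 0.0724]
tcp_rot: [3.141, -0.261, -0.221]
contact_force: [-1.5, 0.8, 2.9]
width: 0.0007
t: 14.97
position: [0.4158, -0.0523, 0.1331]
tcp_rot: [3.141, -0.256, -0.22]
contact_force: [1.9, -0.6, 1.0]
width: 0.0006
-1 area 1591 mean mm (right,up) [ 3.65336266 17.83076681] elong 5.601229870693883 ang cw from uphill 14.56031162586175
-1 area 13938 mean mm (right,up) [  8.84553021 -11.53542474] elong 1.846279615933369 ang cw from uphill -128.19441674220755
1 area 1559 mean mm (right,up) [ 4.5444195  17.48284157] elong 5.846707755607313 ang cw from uphill 14.35225450150681
1 area 12387 mean mm (right,up) [ -0.32606765 -14.26511665] elong 1.6907113099531739 ang cw from uphill -88.7847548841851
```

View pics/t17.png

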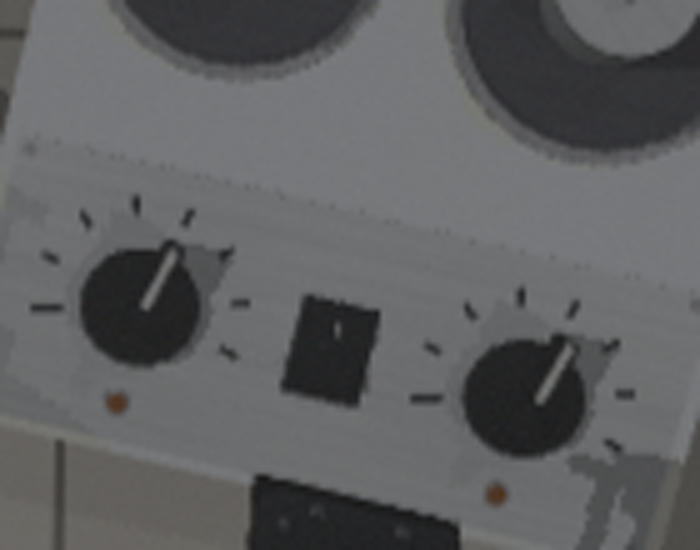

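View pics/s17.png

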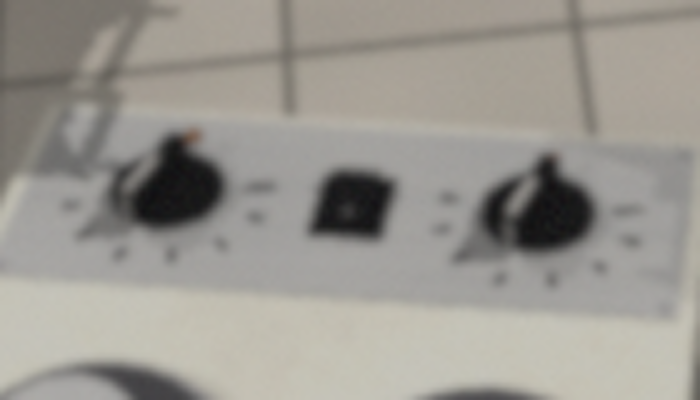

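View pics/w17.png

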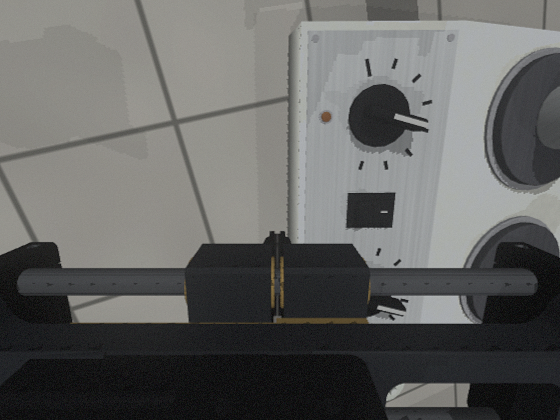

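The rocker's white line has shifted (scene (350,200)→(347,210)) and its robot-side edge now stands up, so it is on. Both knobs still agree, and the panel marks are at the same pixels as before, so the hotplate has not moved. The robot is clear, so I let it settle and hand in.

```bash
python3 -m pendant '[0,0,-2,0,0,0,0, 0,0,-3,0,0,0,0, 0,0,-3,0,0,0,0, 0,0,-3,0,0,0,0]'
python3 - <<'E'
from ang import *
p=bot.get_image("top")
line(p,ext(p),-1); line(p,ext(p),1)
E=ext(p)
for l in ["cup_left","cup_right","jar","crucible","hotplate"]:
    r=bot.pinpoint(p,l); print(l,[(x["confidence"],x["point"]) for x in r[:2]])
print(bot.finish_job())
E
```

```text
t: 15.45
position: [0.4156, -0.0528, 0.1637]
tcp_rot: [3.141, -0.264, -0.221]
contact_force: [0.2, 0.7, 0.4]
width: 0.0002
-1 area 1624 mean mm (right,up) [ 3.67072044 17.86314655] elong 5.487156385003742 ang cw from uphill 14.69395367913151
-1 area 14014 mean mm (right,up) [  8.80567647 -11.48335593] elong 1.8397206104497126 ang cw from uphill -128.15892304896556
1 area 1559 mean mm (right,up) [ 4.51539448 17.4878127 ] elong 5.825318457767915 ang cw from uphill 14.316657765878674
1 area 12360 mean mm (right,up) [ -0.38794498 -14.27722492] elong 1.6878327857239466 ang cw from uphill -88.66856147411787
cup_left [(0.77, [305.7, 168.7])]
cup_right [(0.64, [379.2, 188.8])]
jar [(0.73, [227.6, 220.7])]
crucible [(0.71, [306.1, 167.7]), (0.55, [437.1, 255.9])]
hotplate [(0.96, [332.5, 218.3])]
the job is handed in; nothing more can be done
None
```

I pushed the right-hand selector with the shut fingertips from step 1 to step 4, matching the left one, then pressed the rocker on. The job was handed in with the robot clear of everything, at about 15.5 s.

**One correction on the way:** my last push carried the bar past step 4. It came to rest balanced half-way towards step 5, measured at 30°. I nudged it back from the other side with the fingertip and it dropped into step 4. So the bar was touched from both sides, but never taken between the fingers.

**Last checks:**
- **Selectors:** the top camera measured the right bar at 14.7° and the left at 14.3° (step 4 is 15°).
- **Rocker:** in the top and scene pictures the white line has shifted and the robot-side edge now stands up, which fits "on". I judged this by eye only. The force peaked at about 3 N, at the end of the press.
- **Hotplate, cups, jar and crucible:** all were found within about 3 pixels of where they started. For the crucible, the network's top guess was wrong (it landed on the left cup), but its second guess was at the original spot.

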